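# Vent the hatchery's hand vacuum pump and draw its piston to the gauge pointer

## Robot

A 6-joint arm with a two-finger parallel gripper is mounted at the origin on the work surface. World frame = base frame: x ahead of the robot, y to its left, z up, the work surface at z = 0. Lengths are in mm, angles in rad, forces in N, time in s.
With the tool pointing down it reaches from about 350 to 925 mm from the base axis. Payload 6.4 kg.
Tool frame: the origin (TCP) lies at the centre of the arm's flange, where the gripper is bolted on; the fingertips stand 199 mm ahead of it and the grasp point (between the pads) lies 180 mm ahead of it; z points along the fingers, y is the line along which they close (so a half turn about z gives the same grasp; the last joint's range is limited). The gripper opens to 94 mm and grips with 3 to 60 N. Pads are 16 mm wide; open, the fingers measure 119 mm over their backs; the gripper's body (75 mm by 177 mm) begins 78 mm behind the grasp point.
Start: joints at [-0.174, 0.245, 1.558, -0, 1.339, -0.174], TCP at [650.012, 0.004, 404.655] pointing down, gripper open.
Joint ranges: [-3.13, 3.13], [-1.02, 2.26], [0.13, 2.54], [-0.95, 4.09], [0.21, 2.88], [-2.74, 2.74]. Speed limits (rad/s): [2.57, 2.57, 3.14, 3.14, 3.14, 3.14].

## Interface

Orientations are given as a rotation vector (axis times angle).
In Python, from workcell import ctrl gives the robot as it stands. The module is installed in compiled form; this text tells all that it offers.
- The arm moves only by the tool move_arm, never from a script. Its argument "targets" is a list of rows, each an object of numbers: "x", "y", "z": the shift along the tool's x, y, z in cm; "ax", "ay", "az": the turn, a rotation vector about the tool's x, y, z in rad; "fingers": the gripper command: -1 is fully open, 1 is shut, values between are in proportion. A call has 1 to 20 rows; each row is the pose to reach, as a shift and turn from the pose commanded when the call began, along the tool's axes at that moment; what a row does not reach only later rows make up. A row lasts 1/8 s, in which the tool goes at most 62.5 mm and 10.7 degrees, less where a joint would pass 70% of its speed; a pose out of reach is approached as far as the arm can. A call with a gripper value outside its range is refused whole. The fingers move at their own pace and stop on an object; "squeeze" is the grip in N (left out, the last holds). Time passes only in rows, so rows that repeat a pose let the fingers close. It gives the time, the measured TCP pose, the force, the opening and the grip force at its end, in the units of the state.
- ctrl.sense(): the state, without advancing time (a new reading comes with each control period).
- ctrl.camera(name): name is "scene" or "side" or "wrist"; returns a dict with "frame" (420x560x3 uint8, blue, green, red), "mtx" (3x3 intrinsics, pixels), "k1" (the pictures are not rectified: a ray, as slopes to the right and down, at radius r is drawn at 1 + k1 r^2 times it, then the intrinsics apply), "R" (3x3) and "t" (3): a world point X has camera coordinates R X + t. Camera axes: x right, y down, z forward; pixel columns grow to the right and rows downward; lengths in mm; the calibration is good to about 2 mm. A picture is of the moment at which its call begins. There is no depth.
- ctrl.close_job(): hands the job in; it is judged then, once.
The state is a dict: "t": time; "joints": joint angles; "qvel": joint speeds; "joint_efforts": joint torques, N m; "eef_pos": TCP position; "ee_rot": TCP orientation; "force": force on the tool from outside, world axes, zero at the start; "wrist_torque": the same for the moment, N m; "width": finger opening in mm; "grip_force": force on a finger pad.
Only numpy, scipy, OpenCV 4.12 (cv2) and the standard library are available. Lean on these libraries where they do the work, as an engineer would, in place of code of your own. Each camera call takes 0.05 s, during which the arm holds its last target. There are 200 camera calls.

## Task

Get the egg lifter's hand vacuum pump ready: press the vent valve's spring-loaded mushroom head fully down to its stop and let it come back up, then take the pump's piston rod by its knob and draw it straight up out of its snug barrel, without forcing it sideways or pulling it right out, until its flange is level with the pointer of the stroke gauge. Finish while holding the rod there, still in the barrel; do not let go of it, do not shift the pointer, and do not disturb the other things on the bench.

Things in the scene. Friction and masses are not known exactly. Their poses are not given: they have to be found in the camera images.
- pump: Hand vacuum pump, fixed: a round upright aluminium barrel 54 mm across on a grey foot 90 x 90 x 12 mm. Origin: on the bench, on the barrel's axis; z up. A tongue of the foot along the pump's own +x carries the stroke gauge, a post 10 mm thick and 202 mm tall, 105 mm from the barrel's axis. Bore 25.5 mm in diameter, open at the top.
- bore_mouth (a point): Centre of the barrel's open top, on the bore's axis, 122 mm above the bench.
- rod_knob (a point): Centre of the round black knob on top of the piston rod (30 mm in diameter, 30 mm tall, 168 mm above the bench when home); z is the rod's axis, upright. Below it a bare neck, 16 mm thick, 25 mm long, then the flange. The rod is loose, weighs 0.18 to 0.35 kg and drops back if let go. Take the knob with a finger either side along the pump's y, clear of the pointer on the +x side.
- rod_flange (a point): Centre of the steel flange of the piston rod (disc 44 mm in diameter, 6 mm thick), 43 mm below the knob's centre. It lies on the barrel's rim when home (flange centre 125 mm above the bench). Below it the rod is 24 mm in diameter and 95 mm long, all in the bore at the start: raised by more than 90 mm it counts as out.
- pointer (a joint): Height setting of the stroke gauge's pointer (m): how far the rod must rise from home for its flange to be level with the pointer. It stays where it was set, by friction; different every time, 0.035 to 0.060.
- pointer_tip (a point): Tip of the gauge's pointer, a flat steel finger 4 mm thick and 8 mm wide, level, reaching from the post towards the rod; its tip, at mid thickness, is 55 mm from the bore's axis on the pump's +x side.
- vent_top (a point): Centre of the top face of the vent valve's black mushroom head (disc 38 mm in diameter, 8 mm thick), 105 mm above the bench when up; it moves straight down, on a 12 mm stem, over a 50 mm square brass block on a fixed grey foot 90 x 90 mm.
- vent (a joint): Travel of the vent valve's spring plunger (m): 0 up, 0.014 fully down on its stop. The spring pushes back with about 3 N at the top, about 9 N at the stop, and lifts it again when let go.
- jar: Bystander, loose, not to be disturbed: screw-lid jar, 66 mm across, 90 mm tall. Origin: centre of its underside.
- beaker: Bystander, loose, not to be disturbed: open steel cup, 72 mm across, 85 mm tall. Origin: centre of its underside.
- disinfectant: Bystander, loose, not to be disturbed: white bottle, 66 mm across, 170 mm tall. Origin: centre of its underside.
- egg_cup: Bystander, loose, not to be disturbed: white egg cup with a brown egg in it, 44 mm across, 81 mm tall. Origin: centre of its underside.
- candler: Bystander, loose, not to be disturbed: upright grey egg-candling torch with a rubber head, 52 mm across, 115 mm tall. Origin: centre of its underside.
- brush: Bystander, loose, not to be disturbed: small hand brush lying down, about 160 mm long. Origin: on the bench; it lies along its own x.
There are look-alikes about, which are no part of the job. What is shaped like the part that bears rod_knob but orange is not meant. Leave any orange look-alike of the part that bears vent_top alone.

How it is judged (in metres and radians):
On the way, in this order (a step that is already met when the one before it is completed fails the run):
1. the vent valve's head is pressed fully down to its stop (value of joint vent above 0.0122 m), for 0.1 s.
2. the vent is up again and the rod, held in the fingers, is drawn until its flange is level with the pointer (z of rod_flange in the frame of pointer_tip between -0.007 and 0.007 m and contact force between the fingers and rod above 2 N and value of joint vent below 0.003 m), for 0.3 s.
At the end, for the whole second after the job is handed in: The fingers hold the rod (over 2 N), at rest (under 10 mm/s), its flange within 7 mm of the pointer's height, its axis within 4 mm and 0.06 rad of the bore's and pressing on the barrel with less than 20 N; the vent head is up again (within 3 mm) (all of step 2 and contact force between rod and pump below 20 N and horizontal distance between rod_flange and bore_mouth below 0.004 m and angle between the z axis of rod_knob and the z axis of pump, either way round below 0.06 rad and linear speed of rod below 0.01 m/s); the arm keeps its last pose, push and grip.
It fails at once if the rod is pulled right out of the barrel (raised over 90 mm) (z of rod_flange in the frame of bore_mouth above 0.093 m).
It fails at once if the rod is forced against the barrel with more than 45 N (contact force between rod and pump above 45 N).
It fails at once if the gauge pointer is shifted by more than 4 mm (distance of pointer_tip from where it was at the start of the episode above 0.004 m).
It fails at once if a bystander is moved by more than 30 mm (distance of any of jar, beaker, disinfectant, egg_cup, candler, brush from where it was at the start of the episode above 0.03 m).
It also fails if it takes over 58 s, if anything falls off the work surface, if the arm or the gripper's body presses on something with over 40 N, if the wrist force passes 120 N, or if a joint passes its speed limit or range.

## Working session

There is one attempt and no reset: what is moved stays moved. The work goes in short steps, Python scripts to look and compute and a tool call to move; the robot and the scene stay as the last step left them, time stands still between calls to the robot, and variables do not carry over. Pictures are saved under pics/ and viewed, at most 10 in all, crops included, and the job is handed in when it is done.

Besides the shell and the picture viewer there is one more tool, called after ">>>" as a command line: name --argument value ..., lists and objects as JSON in quotes. move_arm: Moves the arm, as the interface text tells. Its arguments: {"type":"object","properties":{"targets":{"type":"array","items":{"type":"object","properties":{"x":{"type":"number"},"y":{"type":"number"},"z":{"type":"number"},"ax":{"type":"number"},"ay":{"type":"number"},"az":{"type":"number"},"fingers":{"type":"number"}}}},"squeeze":{"type":"number"}},"required":["targets"]}

```bash
mkdir -p pics; cat > h.py <<'E'
import numpy as np, cv2, pickle
from workcell import ctrl
def grab(n):
    c=ctrl.camera(n); pickle.dump(c,open(f'{n}.pkl','wb')); return c
def load(n): return pickle.load(open(f'{n}.pkl','rb'))
def ray(c,u,v):
    K=np.array(c['mtx']); d=np.array([(u-K[0,2])/K[0,0],(v-K[1,2])/K[1,1]]); s=d.copy()
    for _ in range(20): s=d/(1+c['k1']*(s@s))
    R=np.array(c['R']); t=np.array(c['t']).ravel()
    o=-R.T@t; w=R.T@np.array([s[0],s[1],1]); return o,w/np.linalg.norm(w)
def onz(c,u,v,z):
    o,w=ray(c,u,v); return o+w*(z-o[2])/w[2]
def tri(rays):
    A=np.zeros((3,3));b=np.zeros(3)
    for o,w in rays:
        P=np.eye(3)-np.outer(w,w);A+=P;b+=P@o
    X=np.linalg.solve(A,b); return X,[np.linalg.norm((np.eye(3)-np.outer(w,w))@(X-o)) for o,w in rays]
def proj(c,X):
    K=np.array(c['mtx']); p=np.array(c['R'])@X+np.array(c['t']).ravel(); s=p[:2]/p[2]; s=s*(1+c['k1']*(s@s))
    return K[0,0]*s[0]+K[0,2],K[1,1]*s[1]+K[1,2]
E
python3 - <<'E'
from h import *
for n in ['scene','side','wrist']:
    c=grab(n); cv2.imwrite(f'pics/{n}0.png',c['frame']); R=np.array(c['R']); print(n,(-R.T@np.array(c['t']).ravel()).round(), R[2].round(2), np.array(c['mtx'])[0,0])
print(ctrl.sense())
E
```

```text
scene [1014.  310. 1052.] [-0.44 -0.31 -0.84] 440.3200004545048
side [111. 829. 821.] [ 0.37 -0.72 -0.59] 436.4847887510363
wrist [650.  83. 384.] [-0.   -0.28 -0.96] 311.17526998902036
{'t': 0.15, 'joints': array([-1.74133728e-01,  2.45654851e-01,  1.55868238e+00, -1.11493756e-05,
        1.33871003e+00, -1.74092771e-01]), 'qvel': array([-0.00130832, -0.00282602, -0.00440437,  0.00026913,  0.00122125,
       -0.00139841]), 'joint_efforts': array([ 8.87750393e-04, -4.16263855e+01, -3.14982533e+01,  6.85620052e-02,
        3.16100603e-02, -6.42144232e-05]), 'eef_pos': array([6.49842246e+02, 1.08481894e-02, 4.03825270e+02]), 'ee_rot': array([-2.22064599e+00, -2.22056076e+00,  1.32479792e-03]), 'force': array([0.11156138, 0.74845011, 0.30917921]), 'wrist_torque': array([-0.04561214, -0.01895888,  0.05393155]), 'grip_force': 0.0, 'width': 93.90128015683592}
```

View pics/scene0.png

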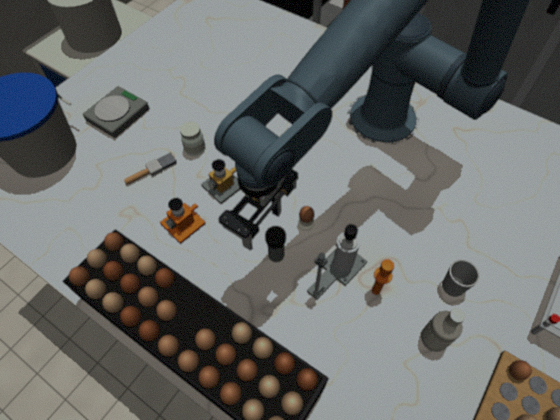

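View pics/side0.png

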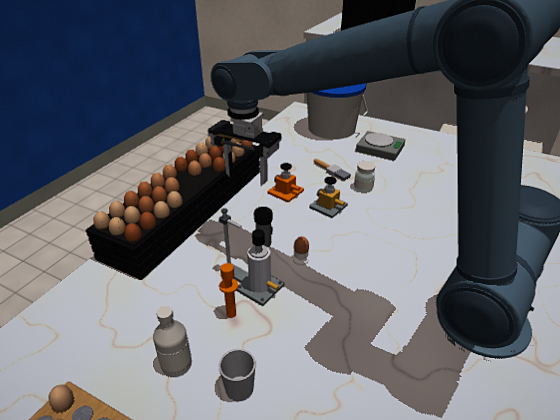

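View pics/wrist0.png

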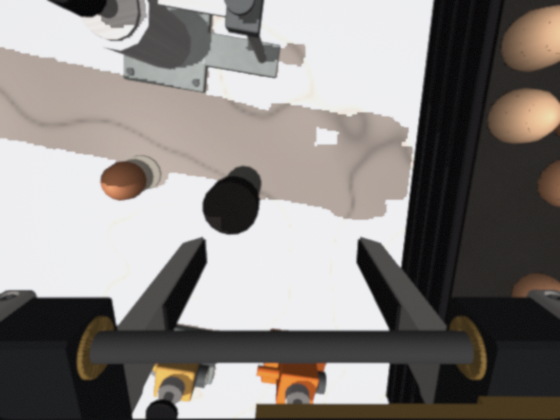

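Scene: the grey-footed brass vent valve is at (222,175), its orange look-alike at (180,215). The pump, with its black knob, is at (348,240), and the orange rod is at (386,270). The side view has the brass vent at (328,195), the orange vent at (286,182), the pump at (258,262) and the orange rod at (229,285). The brass vent with the grey foot and the pump with the black knob on an aluminium barrel fit the description, so I'll confirm them in an enlarged crop.

```bash
python3 - <<'E'
from h import *
def crop(n,x,y,w=80,h=60): return cv2.resize(load(n)['frame'][y:y+h,x:x+w],None,fx=5,fy=5,interpolation=cv2.INTER_CUBIC)
a=np.vstack([np.hstack([crop('scene',180,145),crop('side',290,165)]),np.hstack([crop('scene',300,220),crop('side',212,205)])])
cv2.imwrite('pics/crop1.png',a)
E
```

```text
(no output)
```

View pics/crop1.png

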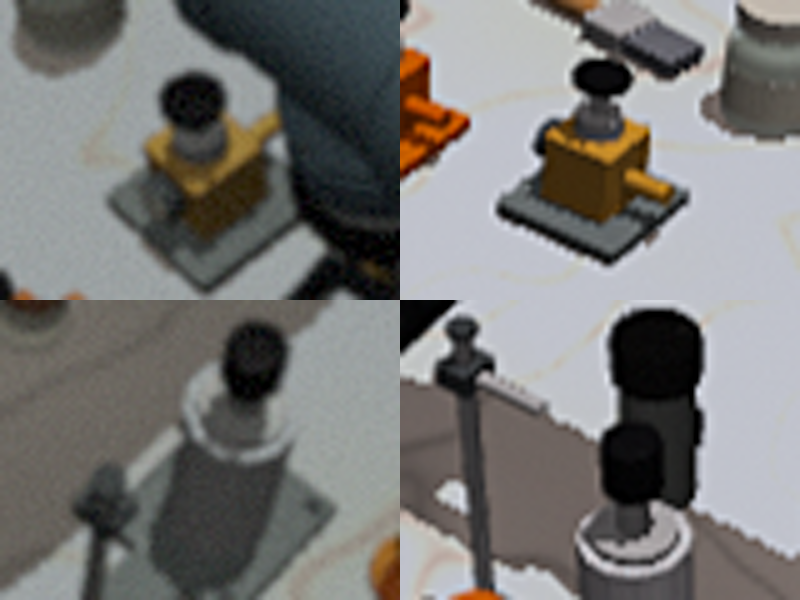

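The crops confirm it. The brass valve with the grey foot has its black head at scene (218.6,164.6) and side (330.6,180.2). The black knob on the aluminium barrel is at scene (351,232) and side (258,238). The pointer tip is at side (241.4,226.6), and the gauge post top at scene (321,258) and side (224,217).

```bash
python3 - <<'E'
from h import *
def blob(n,u,v,th,r=14):
    f=load(n)['frame'].max(2).astype(np.uint8); m=(f<th).astype(np.uint8)
    w=np.zeros_like(m); cv2.circle(w,(int(u),int(v)),r,1,-1); m&=w
    k,l,s,c=cv2.connectedComponentsWithStats(m,connectivity=4)
    i=l[int(v),int(u)]; return c[i],s[i]
for nm,z,a,b,th in [('vent',101,(219,164),(331,180),55),('knob',168,(351,232),(258,237),45)]:
    P=[]
    for n,p in (('scene',a),('side',b)):
        c,s=blob(n,*p,th); P.append(ray(load(n),*c)); print(nm,n,c.round(1),s,onz(load(n),*c,z).round(1))
    X,e=tri(P); print(X.round(1),np.round(e,1))
S,D=load('scene'),load('side')
# gauge post top knob / tip
X,e=tri([ray(S,321,258),ray(D,224.5,217)]); print('gauge head',X.round(1),np.round(e,1))
print('post top z202',onz(S,321,261,202).round(1))
o,w=ray(D,241.4,226.6); 
for z in (160,165,170,175,180,185): print(z,(o+w*(z-o[2])/w[2]).round(1))
E
```

```text
vent scene [218.1 165.3] [212 160  13  12 111] [ 513.  -256.9  101. ]
vent side [330.1 180.4] [325 177  11   9  72] [ 507.  -252.7  101. ]
[ 510.  -260.3   95.6] [0.3 0.3]
knob scene [350.1 232.3] [345 225  12  17 157] [527.8 155.  168. ]
knob side [261.4 235.4] [252 223  20  24 362] [519.4 148.5 168. ]
[522.6 150.8 165. ] [4.6 4.6]
gauge head [626.9 138.2 178.7] [2.1 2.1]
post top z202 [641.7 144.8 202. ]
160 [584.3 133.6 160. ]
165 [580.7 138.9 165. ]
170 [577.2 144.2 170. ]
175 [573.6 149.4 175. ]
180 [570.  154.7 180. ]
185 [566.4 160.  185. ]
```

>>> move_arm --targets '[{"x": -5, "y": -2.8, "fingers": 1}, {"x": -10, "y": -5.6, "fingers": 1}, {"x": -15, "y": -8.4, "fingers": 1}, {"x": -20, "y": -11.2, "fingers": 1}, {"x": -25.7, "y": -14, "fingers": 1}, {"x": -25.7, "y": -14, "fingers": 1}, {"x": -25.7, "y": -14, "fingers": 1}, {"x": -25.7, "y": -14, "fingers": 1}]' --squeeze 20

```text
$.targets[0]: bad value
```

```bash
python3 - <<'E'
from h import *
print(ctrl.sense()['width'],ctrl.sense()['eef_pos'])
W=grab('wrist'); S=grab('scene'); D=grab('side')
def crop(c,x,y,w,h,k): return cv2.resize(c['frame'][y:y+h,x:x+w],None,fx=k,fy=k,interpolation=cv2.INTER_CUBIC)
a=np.hstack([W['frame'][:, 140:420].repeat(1,0),np.vstack([crop(S,295,215,80,70,3),crop(D,207,200,80,70,3)])])
cv2.imwrite('pics/w1.png',a); print(a.shape)
E
```

```text
93.90128015683592 [6.49842246e+02 1.08481894e-02 4.03825270e+02]
(420, 520, 3)
```

View pics/w1.png

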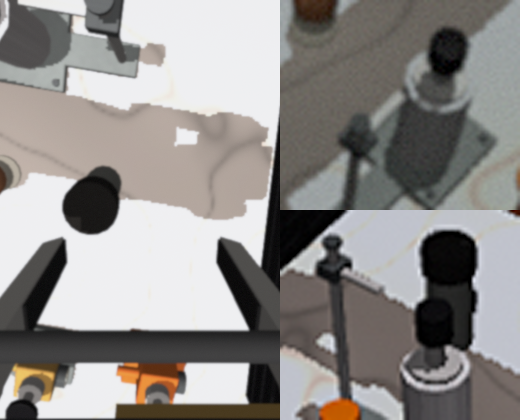

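The move was refused, so the arm is still at its start pose and the picture shows the same scene as before. I'll give every key in each row.

>>> move_arm --targets '[{"x": -5, "y": -2.8, "z": 0, "ax": 0, "ay": 0, "az": 0, "fingers": 1}, {"x": -10, "y": -5.6, "z": 0, "ax": 0, "ay": 0, "az": 0, "fingers": 1}, {"x": -15, "y": -8.4, "z": 0, "ax": 0, "ay": 0, "az": 0, "fingers": 1}, {"x": -20, "y": -11.2, "z": 0, "ax": 0, "ay": 0, "az": 0, "fingers": 1}, {"x": -25.7, "y": -14, "z": 0, "ax": 0, "ay": 0, "az": 0, "fingers": 1}, {"x": -25.7, "y": -14, "z": 0, "ax": 0, "ay": 0, "az": 0, "fingers": 1}, {"x": -25.7, "y": -14, "z": 0, "ax": 0, "ay": 0, "az": 0, "fingers": 1}, {"x": -25.7, "y": -14, "z": 0, "ax": 0, "ay": 0, "az": 0, "fingers": 1}]' --squeeze 20

```text
t: 1.3
eef_pos: [510.6, -255.7, 404.6]
ee_rot: [-2.219, -2.223, -0.0]
force: [-1.1, -0.3, -0.0]
width: 17.6
grip_force: 0.0
```

```bash
python3 - <<'E'
from h import *
W=grab('wrist'); S=grab('scene'); D=grab('side')
def crop(c,x,y,w,h,k): return cv2.resize(c['frame'][y:y+h,x:x+w],None,fx=k,fy=k,interpolation=cv2.INTER_CUBIC)
a=np.hstack([crop(W,180,110,200,300,2),np.vstack([crop(S,195,140,60,45,5)])[:600] if 0 else cv2.copyMakeBorder(np.vstack([crop(S,190,140,60,50,6),crop(D,300,160,60,50,6)]),0,0,0,0,0)])
cv2.imwrite('pics/w2.png',a); print(a.shape)
E
```

```text
(600, 760, 3)
```

View pics/w2.png

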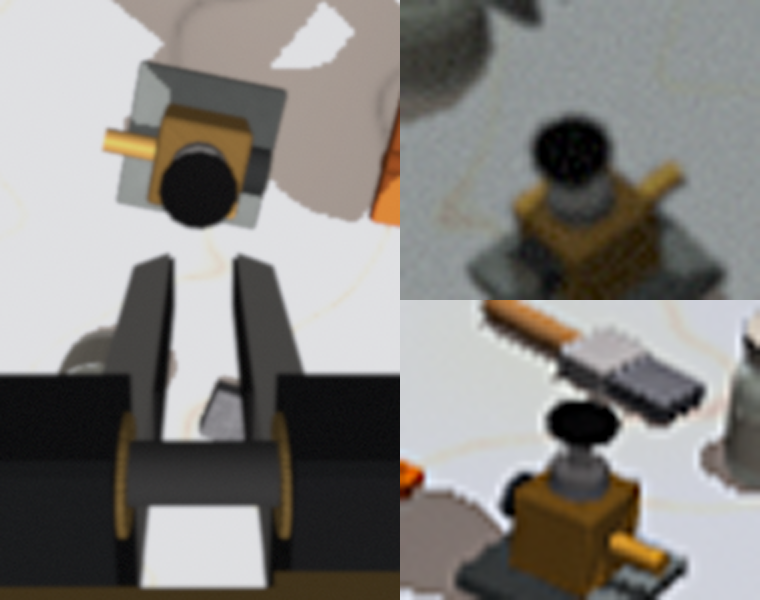

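The wrist view shows the brass vent's black head centred at (279.5,205), with the fingers still closing.

```bash
python3 - <<'E'
from h import *
W,S,D=load('wrist'),load('scene'),load('side')
p=[(W,279.5,205),(S,190+571/6-400/6,140+152/6),(D,300+(583-400)/6,160+(424-300)/6)]
for c,u,v in p: print(u,v,onz(c,u,v,103).round(1))
X,e=tri([ray(*q) for q in p]);print(X.round(1),np.round(e,1)); s=ctrl.sense();print(s['eef_pos'],s['width'])
E
```

```text
279.5 205 [ 509.4 -256.9  103. ]
218.5 165.33333333333334 [ 513.7 -254.7  103. ]
330.5 180.66666666666666 [ 504.1 -248.6  103. ]
[ 509.  -259.8   94.9] [0.5 0.4 0.9]
[ 510.58805836 -255.86961522  404.60347027] 5.771574294454623
```

>>> move_arm --targets '[{"x": -0.1, "y": -0.1, "z": 4, "ax": 0, "ay": 0, "az": 0, "fingers": 1}, {"x": -0.1, "y": -0.1, "z": 8, "ax": 0, "ay": 0, "az": 0, "fingers": 1}, {"x": -0.1, "y": -0.1, "z": 9.8, "ax": 0, "ay": 0, "az": 0, "fingers": 1}, {"x": -0.1, "y": -0.1, "z": 10.4, "ax": 0, "ay": 0, "az": 0, "fingers": 1}, {"x": -0.1, "y": -0.1, "z": 10.8, "ax": 0, "ay": 0, "az": 0, "fingers": 1}, {"x": -0.1, "y": -0.1, "z": 11.1, "ax": 0, "ay": 0, "az": 0, "fingers": 1}, {"x": -0.1, "y": -0.1, "z": 11.2, "ax": 0, "ay": 0, "az": 0, "fingers": 1}, {"x": -0.1, "y": -0.1, "z": 11.2, "ax": 0, "ay": 0, "az": 0, "fingers": 1}]'

```text
t: 2.45
eef_pos: [509.5, -258.1, 294.8]
ee_rot: [2.22, 2.221, 0.001]
force: [-3.5, 2.7, 7.3]
width: 0.5
grip_force: 3.4
```

>>> move_arm --targets '[{"x": 0, "y": 0, "z": 0.2, "ax": 0, "ay": 0, "az": 0, "fingers": 1}, {"x": 0, "y": 0, "z": 0.4, "ax": 0, "ay": 0, "az": 0, "fingers": 1}, {"x": 0, "y": 0, "z": 0.55, "ax": 0, "ay": 0, "az": 0, "fingers": 1}, {"x": 0, "y": 0, "z": 0.55, "ax": 0, "ay": 0, "az": 0, "fingers": 1}, {"x": 0, "y": 0, "z": 0.55, "ax": 0, "ay": 0, "az": 0, "fingers": 1}]'

```text
t: 3.08
eef_pos: [509.7, -258.2, 290.4]
ee_rot: [2.22, 2.221, 0.001]
force: [-5.2, 5.1, 12.2]
width: 0.3
grip_force: 6.0
```

>>> move_arm --targets '[{"x": 0, "y": 0, "z": 0.15, "ax": 0, "ay": 0, "az": 0, "fingers": 1}, {"x": 0, "y": 0, "z": 0.25, "ax": 0, "ay": 0, "az": 0, "fingers": 1}, {"x": 0, "y": 0, "z": 0.25, "ax": 0, "ay": 0, "az": 0, "fingers": 1}, {"x": 0, "y": 0, "z": 0.25, "ax": 0, "ay": 0, "az": 0, "fingers": 1}]'

```text
t: 3.58
eef_pos: [509.9, -258.3, 290.2]
ee_rot: [2.22, 2.221, -0.0]
force: [-10.5, 9.1, 25.4]
width: 0.4
grip_force: 12.6
```

The press reached the stop (force 25 N with no further travel). Next I retract and go above the pump to look.

>>> move_arm --targets '[{"x": 0, "y": 0, "z": -3, "ax": 0, "ay": 0, "az": 0, "fingers": 1}, {"x": 0, "y": 0, "z": -8, "ax": 0, "ay": 0, "az": 0, "fingers": 1}, {"x": 0, "y": 0, "z": -14, "ax": 0, "ay": 0, "az": 0, "fingers": -1}, {"x": 5, "y": 0.5, "z": -19, "ax": 0, "ay": 0, "az": 0, "fingers": -1}, {"x": 11, "y": 1, "z": -19, "ax": 0, "ay": 0, "az": 0, "fingers": -1}, {"x": 17, "y": 1.5, "z": -19, "ax": 0, "ay": 0, "az": 0, "fingers": -1}, {"x": 23, "y": 2, "z": -19, "ax": 0, "ay": 0, "az": 0, "fingers": -1}, {"x": 29, "y": 2.5, "z": -19, "ax": 0, "ay": 0, "az": 0, "fingers": -1}, {"x": 35, "y": 3, "z": -19, "ax": 0, "ay": 0, "az": 0, "fingers": -1}, {"x": 41, "y": 3.5, "z": -19, "ax": 0, "ay": 0, "az": 0, "fingers": -1}, {"x": 41, "y": 3.5, "z": -19, "ax": 0, "ay": 0, "az": 0, "fingers": -1}, {"x": 41, "y": 3.5, "z": -19, "ax": 0, "ay": 0, "az": 0, "fingers": -1}, {"x": 41, "y": 3.5, "z": -19, "ax": 0, "ay": 0, "az": 0, "fingers": -1}]'

```text
t: 5.2
eef_pos: [544.2, 150.7, 475.1]
ee_rot: [2.223, 2.219, 0.001]
force: [-0.7, -0.8, 0.4]
width: 93.5
grip_force: 0.0
```

```bash
python3 - <<'E'
from h import *
W=grab('wrist'); S=grab('scene'); D=grab('side')
def crop(c,x,y,w,h,k): return cv2.resize(c['frame'][y:y+h,x:x+w],None,fx=k,fy=k,interpolation=cv2.INTER_CUBIC)
a=np.hstack([crop(W,180,90,250,300,2),crop(D,212,200,60,120,5)])
cv2.imwrite('pics/w3.png',a); print(a.shape, ctrl.sense()['eef_pos'])
E
```

```text
(600, 800, 3) [544.17450974 150.85529757 474.82337076]
```

View pics/w3.png

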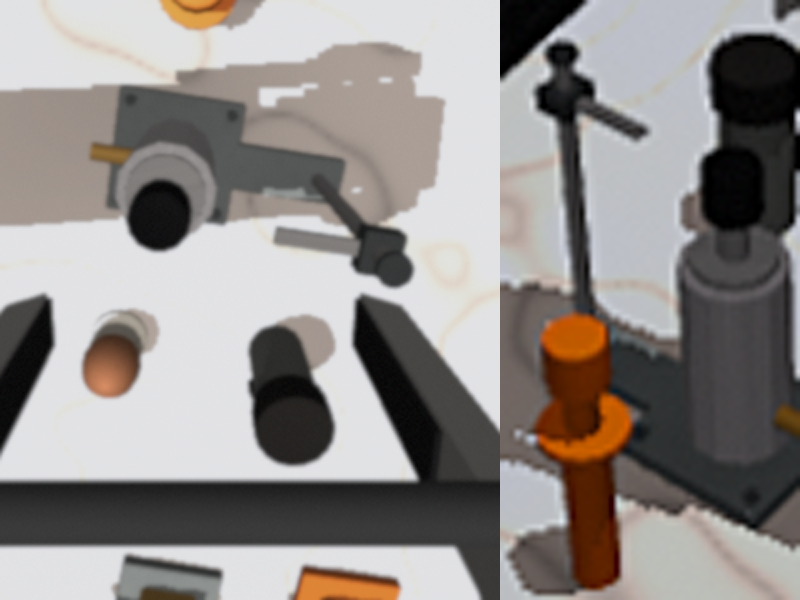

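Wrist view: knob top centre at (260,198.5), barrel rim centre about (263,186), pointer tip at (318.5,208.5) and its root at (358,213). Side view: knob centre at (258.6,237.4), pointer tip at (241.4,226.4).

```bash
python3 - <<'E'
from h import *
W,S,D=load('wrist'),load('scene'),load('side')
f=W['frame'].max(2); m=(f<40).astype(np.uint8); k,l,s,c=cv2.connectedComponentsWithStats(m); i=l[198,260]; print('knob wrist',c[i],s[i])
cnt=max(cv2.findContours((l==i).astype(np.uint8),0,1)[0],key=cv2.contourArea); print(cv2.fitEllipse(cnt))
for th in (35,45):
  m=(S['frame'].max(2)<th).astype(np.uint8); k,l,s,c=cv2.connectedComponentsWithStats(m); i=l[232,351]; print('knob scene',c[i],s[i])
print('knob W z183',onz(W,260,198.5,183).round(1),'rim W',onz(W,263,186,122).round(1))
print('knob S',onz(S,351,232,168).round(1),'knob D',onz(D,258.6,237.4,168).round(1))
X,e=tri([ray(S,351,232),ray(D,258.6,237.4)]);print('knob SD',X.round(1),np.round(e,1))
X,e=tri([ray(W,260,197.5),ray(D,258.6,237.4)]);print('knob WD',X.round(1),np.round(e,1))
X,e=tri([ray(W,318.5,208.5),ray(D,241.4,226.4)]);print('tip WD',X.round(1),np.round(e,1))
for z in(165,175):
  a,b=onz(W,318.5,208.5,z),onz(W,358,213,z);d=b-a;print(a.round(1),'yaw',np.arctan2(d[1],d[0]).round(3))
E
```

```text
knob wrist [259.48714653 196.99357326] [245 181  30  33 778]
((259.47503662109375, 196.99546813964844), (28.513235092163086, 32.799041748046875), 13.037705421447754)
knob scene [350.2345679  232.36419753] [344 224  13  18 162]
knob scene [350.21428571 232.31318681] [344 223  14  19 182]
knob W z183 [525.6 158.4 183. ] rim W [524.9 155.9 122. ]
knob S [526.  156.3 168. ] knob D [521.6 157.8 168. ]
knob SD [523.8 155.2 164.8] [0.6 0.6]
knob WD [524.1 154.1 164.2] [0.2 0.2]
tip WD [579.6 143.3 168.8] [1.5 1.5]
[581.2 143.1 165. ] yaw -0.122
[580.  146.2 175. ] yaw -0.122
```

>>> move_arm --targets '[{"x": 0.6, "y": -1.9, "z": 0, "ax": 0, "ay": 0, "az": -0.18, "fingers": -1}, {"x": 0.6, "y": -1.9, "z": 0, "ax": 0, "ay": 0, "az": -0.36, "fingers": -1}, {"x": 0.6, "y": -1.9, "z": 0, "ax": 0, "ay": 0, "az": -0.54, "fingers": -1}, {"x": 0.6, "y": -1.9, "z": 0, "ax": 0, "ay": 0, "az": -0.72, "fingers": -1}, {"x": 0.6, "y": -1.9, "z": 0, "ax": 0, "ay": 0, "az": -0.9, "fingers": -1}, {"x": 0.6, "y": -1.9, "z": 0, "ax": 0, "ay": 0, "az": -1.08, "fingers": -1}, {"x": 0.6, "y": -1.9, "z": 0, "ax": 0, "ay": 0, "az": -1.26, "fingers": -1}, {"x": 0.6, "y": -1.9, "z": 0, "ax": 0, "ay": 0, "az": -1.416, "fingers": -1}, {"x": 0.6, "y": -1.9, "z": 3, "ax": 0, "ay": 0, "az": -1.416, "fingers": -1}, {"x": 0.6, "y": -1.9, "z": 5, "ax": 0, "ay": 0, "az": -1.416, "fingers": -1}, {"x": 0.6, "y": -1.9, "z": 5, "ax": 0, "ay": 0, "az": -1.416, "fingers": -1}, {"x": 0.6, "y": -1.9, "z": 5, "ax": 0, "ay": 0, "az": -1.416, "fingers": -1}]'

```text
t: 6.85
eef_pos: [525.3, 157.9, 425.4]
ee_rot: [0.243, 3.131, 0.0]
force: [-0.3, -0.6, 0.9]
width: 93.7
grip_force: 0.0
```

```bash
python3 - <<'E'
from h import *
W=grab('wrist'); s=ctrl.sense(); print(s['eef_pos'],s['ee_rot'],s['joints'].round(2))
R=cv2.Rodrigues(s['ee_rot'])[0]; print(R.round(3))
cv2.imwrite('pics/w4.png',W['frame'])
for z in (168,183): 
  g=proj(W,np.array([*s['eef_pos'][:2],z])); print(z,g)
E
```

```text
[525.3182343  157.944632   425.82182805] [2.43091827e-01 3.13031394e+00 4.69392223e-04] [ 0.09 -0.01  1.8  -0.    1.35 -1.33]
[[-0.988  0.154  0.002]
 [ 0.154  0.988  0.   ]
 [-0.002  0.    -1.   ]]
168 (np.float64(281.99727329207707), np.float64(218.75505567678354))
183 (np.float64(282.051245226625), np.float64(225.237024346578))
```

View pics/w4.png

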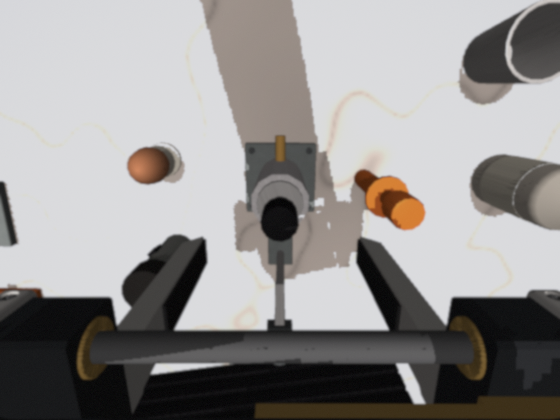

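The wrist view shows the knob at (280,219), the foot's edges parallel to the picture so the yaw is right, and the fingers clear on both sides. Descending to grasp.

>>> move_arm --targets '[{"x": 0.2, "y": -0.1, "z": 3, "ax": 0, "ay": 0, "az": 0, "fingers": -1}, {"x": 0.2, "y": -0.1, "z": 5.5, "ax": 0, "ay": 0, "az": 0, "fingers": -1}, {"x": 0.2, "y": -0.1, "z": 7.6, "ax": 0, "ay": 0, "az": 0, "fingers": -1}, {"x": 0.2, "y": -0.1, "z": 7.6, "ax": 0, "ay": 0, "az": 0, "fingers": -1}, {"x": 0.2, "y": -0.1, "z": 7.6, "ax": 0, "ay": 0, "az": 0, "fingers": 0}, {"x": 0.2, "y": -0.1, "z": 7.6, "ax": 0, "ay": 0, "az": 0, "fingers": 0.2}, {"x": 0.2, "y": -0.1, "z": 7.6, "ax": 0, "ay": 0, "az": 0, "fingers": 0.4}, {"x": 0.2, "y": -0.1, "z": 7.6, "ax": 0, "ay": 0, "az": 0, "fingers": 0.4}, {"x": 0.2, "y": -0.1, "z": 7.6, "ax": 0, "ay": 0, "az": 0, "fingers": 0.5}, {"x": 0.2, "y": -0.1, "z": 7.6, "ax": 0, "ay": 0, "az": 0, "fingers": 0.5}]' --squeeze 15

```text
t: 8.15
eef_pos: [522.9, 157.3, 348.6]
ee_rot: [-0.243, -3.132, -0.0]
force: [-0.1, -0.2, 0.4]
width: 37.2
grip_force: 0.0
```

>>> move_arm --targets '[{"x": 0, "y": 0, "z": 0, "ax": 0, "ay": 0, "az": 0, "fingers": 0.55}, {"x": 0, "y": 0, "z": 0, "ax": 0, "ay": 0, "az": 0, "fingers": 0.6}, {"x": 0, "y": 0, "z": 0, "ax": 0, "ay": 0, "az": 0, "fingers": 0.65}, {"x": 0, "y": 0, "z": 0, "ax": 0, "ay": 0, "az": 0, "fingers": 0.7}, {"x": 0, "y": 0, "z": 0, "ax": 0, "ay": 0, "az": 0, "fingers": 0.7}, {"x": 0, "y": 0, "z": 0, "ax": 0, "ay": 0, "az": 0, "fingers": 0.7}, {"x": 0, "y": 0, "z": 0, "ax": 0, "ay": 0, "az": 0, "fingers": 0.7}]'

```text
t: 9.02
eef_pos: [522.9, 157.3, 348.6]
ee_rot: [-0.243, -3.132, 0.0]
force: [-0.3, -0.9, -0.4]
width: 29.8
grip_force: 15.0
```

>>> move_arm --targets '[{"x": 0, "y": 0, "z": 0, "ax": 0, "ay": 0, "az": 0, "fingers": 1}, {"x": 0, "y": 0, "z": 0, "ax": 0, "ay": 0, "az": 0, "fingers": 1}, {"x": 0, "y": 0, "z": -0.3, "ax": 0, "ay": 0, "az": 0, "fingers": 1}, {"x": 0, "y": 0, "z": -0.6, "ax": 0, "ay": 0, "az": 0, "fingers": 1}, {"x": 0, "y": 0, "z": -1, "ax": 0, "ay": 0, "az": 0, "fingers": 1}, {"x": 0, "y": 0, "z": -1, "ax": 0, "ay": 0, "az": 0, "fingers": 1}, {"x": 0, "y": 0, "z": -1, "ax": 0, "ay": 0, "az": 0, "fingers": 1}]' --squeeze 30

```text
t: 9.9
eef_pos: [522.8, 157.3, 358.6]
ee_rot: [-0.243, -3.132, -0.0]
force: [0.1, -0.5, -3.1]
width: 29.4
grip_force: 30.0
```

The rod is in hand (about 3 N of weight, negligible side force). Lifting most of the way, then comparing with the pointer.

>>> move_arm --targets '[{"x": 0, "y": 0, "z": -0.5, "ax": 0, "ay": 0, "az": 0, "fingers": 1}, {"x": 0, "y": 0, "z": -1, "ax": 0, "ay": 0, "az": 0, "fingers": 1}, {"x": 0, "y": 0, "z": -1.5, "ax": 0, "ay": 0, "az": 0, "fingers": 1}, {"x": 0, "y": 0, "z": -2, "ax": 0, "ay": 0, "az": 0, "fingers": 1}, {"x": 0, "y": 0, "z": -2.5, "ax": 0, "ay": 0, "az": 0, "fingers": 1}, {"x": 0, "y": 0, "z": -3, "ax": 0, "ay": 0, "az": 0, "fingers": 1}, {"x": 0, "y": 0, "z": -3.4, "ax": 0, "ay": 0, "az": 0, "fingers": 1}, {"x": 0, "y": 0, "z": -3.4, "ax": 0, "ay": 0, "az": 0, "fingers": 1}, {"x": 0, "y": 0, "z": -3.4, "ax": 0, "ay": 0, "az": 0, "fingers": 1}]'

```text
t: 11.02
eef_pos: [522.8, 157.3, 392.5]
ee_rot: [-0.243, -3.132, 0.0]
force: [0.4, 0.3, -3.0]
width: 29.6
grip_force: 30.0
```

```bash
python3 - <<'E'
from h import *
S=grab('scene'); D=grab('side'); s=ctrl.sense(); print(s['eef_pos'],s['force'])
def crop(c,x,y,w,h,k): return cv2.resize(c['frame'][y:y+h,x:x+w],None,fx=k,fy=k,interpolation=cv2.INTER_CUBIC)
cv2.imwrite('pics/f1.png',crop(D,205,185,90,95,6))
rise=s['eef_pos'][2]-348.6
print('rise',rise)
for r in (40,44,48,52):
  ax=np.array([524,156.5]); t=np.array([524+55*np.cos(-.155),156.5+55*np.sin(-.155)])
  print(r,'flange',np.round(proj(D,np.array([*ax,125+r])),1),'tip',np.round(proj(D,np.array([*t,125+r])),1))
E
```

```text
[522.81172268 157.30265986 392.34203261] [-0.51019019 -0.86309019 -2.42122927]
rise 43.74203260711596
40 flange [258.  237.8] tip [240.2 229. ]
44 flange [258.  236.4] tip [240.2 227.7]
48 flange [257.9 235.1] tip [240.1 226.4]
52 flange [257.9 233.8] tip [240. 225.]
```

View pics/f1.png

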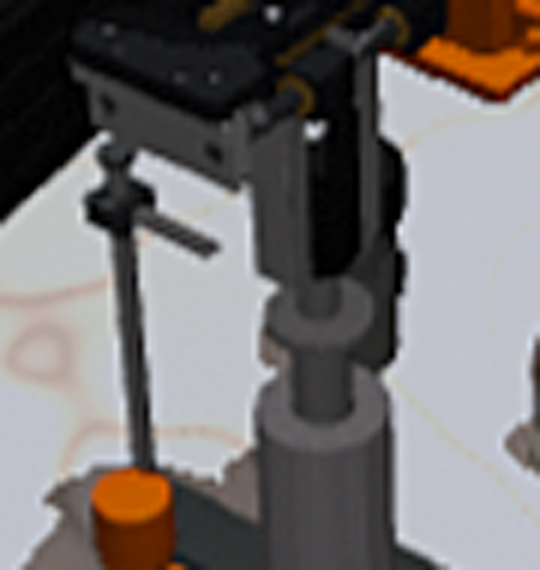

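The side view shows the flange centre at about (258.2,237.2) and the pointer tip at (240.8,226.2). The flange is still a few mm low (my estimates put the rise at 47 to 51 mm). I'll refine this with the wrist and scene views.

```bash
cp wrist.pkl w4.pkl; python3 - <<'E'
from h import *
W=grab('wrist'); S,D=load('scene'),load('side')
W3=cv2.imread('pics/w3.png'); W4=cv2.imread('pics/w4.png')
def rs(im,k): return cv2.resize(im,None,fx=k,fy=k,interpolation=cv2.INTER_CUBIC)
def g(im): return cv2.convertScaleAbs(im,alpha=1.3,beta=10)
a=rs(D['frame'][205:255,218:278],6.667)       #400x333
b=rs(S['frame'][205:265,300:380],5)            #400x300
c=rs(W4[180:280,240:320],3)           #240x300
d=rs(W['frame'][130:330,180:380],1.5)               #300x300
cv=np.zeros((600,800,3),np.uint8)
a=a[:300,:400];cv[:300,:a.shape[1]]=a; cv[:300,400:]=b; cv[300:,:240]=c; cv[300:,240:540]=d
e=W3[180:280,100:230]; e=rs(e,2); cv[300:500,540:800]=e[:200,:260]
cv2.imwrite('pics/f2.png',g(cv))
E
```

```text
(no output)
```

View pics/f2.png

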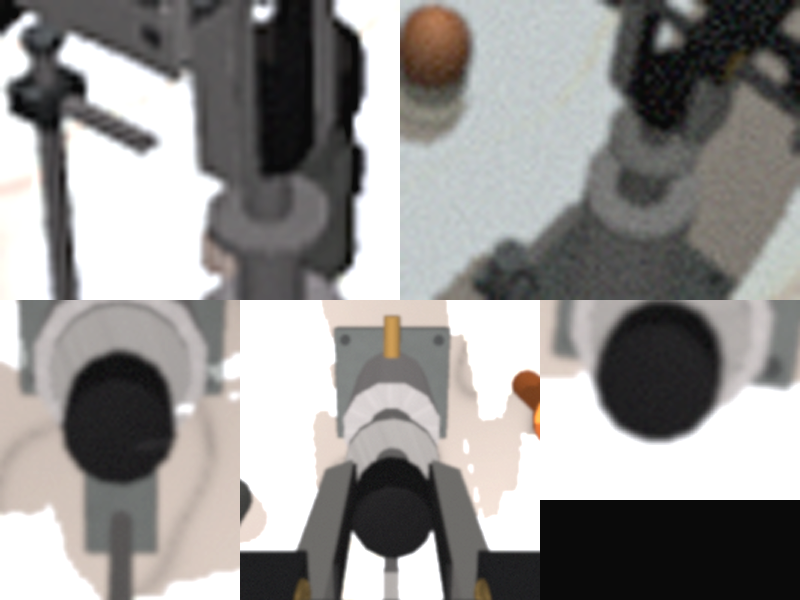

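This enlargement puts the flange's lower front edge at side row about 242.5, columns 249.2 to 267. The pointer tip is at side (241.3,226.2), and at (280,251.7) in the previous wrist view.

```bash
python3 - <<'E'
from h import *
D=load('side'); W4=pickle.load(open('w4.pkl','rb'))
def T(R,t): M=np.eye(4);M[:3,:3]=R;M[:3,3]=np.ravel(t);return M
tool4=T(cv2.Rodrigues(np.array([.24309,3.1303,.0005]))[0],[525.32,157.94,425.82])
tool3=T(cv2.Rodrigues(np.array([2.223,2.219,.001]))[0],[544.17,150.86,474.82])
C=T(W4['R'],W4['t'])@tool4   # cam<-tool
M3=C@np.linalg.inv(tool3); W3=dict(W4,R=M3[:3,:3],t=M3[:3,3])
X,e=tri([ray(W3,318.5,208.5),ray(W4,280,251.7)]);print('tip W3W4',X.round(1),np.round(e,1))
X,e=tri([ray(W3,318.5,208.5),ray(W4,280,251.7),ray(D,241.2,226.2)]);print('tip all',X.round(1),np.round(e,1))
a=np.linspace(0,2*np.pi,200)
P=np.array([proj(D,np.array([524+22*np.cos(t),156.5+22*np.sin(t),125+43.74+z])) for t in a for z in(-3,3)])
print('flange proj min/max',P.min(0).round(1),P.max(0).round(1))
# refs at home: knob top centre in W3/W4 (top face bottom edge & barrel rim)
a2=[proj(c,np.array([524+15*np.cos(t),156.5+15*np.sin(t),183])) for c in(W3,) for t in a]; a2=np.array(a2);print('knob top W3',a2.min(0).round(1),a2.max(0).round(1))
a2=np.array([proj(W4,np.array([524+15*np.cos(t),156.5+15*np.sin(t),183])) for t in a]);print('knob top W4',a2.min(0).round(1),a2.max(0).round(1))
for r in(44,47,50):
  t=[524+55*np.cos(.155),156.5-55*np.sin(.155),125+r]
  print(r,[np.round(proj(c,np.array(t)),1) for c in(W3,W4,D)])
E
```

```text
tip W3W4 [579.  140.9 127.8] [9.7 9.7]
tip all [570.6 147.9 168.6] [ 9.2 15.9  7.3]
flange proj min/max [248.5 229.6] [267.4 243.6]
knob top W3 [243. 185.] [276.  216.9]
knob top W4 [260.2 205. ] [299.6 242.1]
44 [array([317.4, 205.5]), array([280.1, 278.9]), array([240.2, 227.7])]
47 [array([317.7, 206.5]), array([280.1, 280.7]), array([240.1, 226.7])]
50 [array([318.1, 207.4]), array([280.1, 282.6]), array([240. , 225.7])]
```

```bash
python3 - <<'E'
from h import *
D=load('side'); W=pickle.load(open('w4.pkl','rb'))['frame']
print('W4 col280 rows 236-300',W[236:300,279:282].mean((1,2)).round().astype(int).tolist())
g=D['frame'].mean(2)
print('flange cols 252..266 rows 228-248');
for c in (251,254,257,258,259,262,265): print(c,g[228:250,c].round().astype(int).tolist())
print('tip rows 219-232 cols 228-246')
for r in range(217,232): print(r,g[r,228:247].round().astype(int).tolist())
E
```

```text
W4 col280 rows 236-300 [14, 15, 14, 16, 30, 52, 70, 78, 79, 79, 80, 80, 80, 77, 70, 63, 61, 59, 58, 58, 58, 59, 59, 59, 59, 58, 59, 59, 58, 59, 59, 59, 59, 59, 59, 59, 60, 59, 58, 59, 58, 59, 58, 60, 59, 59, 61, 73, 93, 107, 113, 114, 114, 114, 114, 114, 114, 114, 114, 113, 114, 113, 113, 113]
flange cols 252..266 rows 228-248
251 [60, 59, 57, 55, 109, 111, 70, 69, 74, 78, 78, 78, 69, 54, 66, 95, 105, 100, 117, 114, 94, 94]
254 [56, 56, 55, 54, 54, 60, 60, 58, 62, 76, 80, 78, 79, 78, 64, 50, 50, 48, 48, 49, 48, 47]
257 [11, 15, 11, 32, 54, 60, 59, 59, 57, 55, 67, 78, 80, 78, 67, 57, 57, 61, 60, 59, 60, 59]
258 [2, 1, 0, 27, 54, 61, 60, 60, 58, 57, 66, 78, 79, 79, 73, 64, 57, 59, 59, 60, 60, 59]
259 [3, 4, 0, 39, 60, 58, 57, 56, 55, 54, 68, 79, 81, 79, 69, 59, 58, 59, 59, 58, 58, 59]
262 [1, 6, 25, 66, 80, 75, 73, 74, 75, 76, 79, 78, 80, 79, 66, 51, 44, 45, 46, 43, 43, 44]
265 [42, 37, 37, 37, 54, 72, 78, 78, 78, 78, 80, 77, 63, 47, 41, 41, 40, 40, 81, 103, 97, 98]
tip rows 219-232 cols 228-246
217 [21, 7, 53, 191, 202, 196, 196, 195, 196, 196, 197, 199, 201, 206, 191, 157, 157, 185, 
[... 658 characters left out ...]
, 198, 212]
225 [173, 195, 201, 207, 183, 160, 107, 52, 51, 64, 65, 59, 82, 150, 194, 198, 196, 198, 212]
226 [187, 199, 197, 198, 201, 208, 183, 160, 106, 52, 49, 51, 46, 117, 188, 198, 196, 197, 211]
227 [188, 201, 195, 195, 196, 198, 201, 207, 183, 159, 102, 80, 144, 178, 196, 196, 195, 198, 209]
228 [187, 200, 196, 194, 195, 194, 196, 198, 200, 208, 179, 168, 199, 201, 197, 195, 194, 197, 208]
229 [189, 202, 195, 194, 195, 195, 195, 195, 196, 197, 200, 199, 198, 196, 195, 195, 195, 196, 207]
230 [189, 202, 195, 194, 195, 194, 194, 195, 195, 195, 195, 196, 195, 194, 195, 195, 195, 196, 202]
231 [189, 203, 195, 194, 195, 195, 195, 195, 194, 195, 196, 195, 194, 195, 194, 195, 195, 196, 198]
```

Side view bias-corrected gives a needed rise of about 50 mm and the wrist view about 52 mm. I raise another 6.5 mm, to about 50.2.

>>> move_arm --targets '[{"x": 0, "y": 0, "z": -0.2, "ax": 0, "ay": 0, "az": 0, "fingers": 1}, {"x": 0, "y": 0, "z": -0.4, "ax": 0, "ay": 0, "az": 0, "fingers": 1}, {"x": 0, "y": 0, "z": -0.65, "ax": 0, "ay": 0, "az": 0, "fingers": 1}, {"x": 0, "y": 0, "z": -0.65, "ax": 0, "ay": 0, "az": 0, "fingers": 1}, {"x": 0, "y": 0, "z": -0.65, "ax": 0, "ay": 0, "az": 0, "fingers": 1}, {"x": 0, "y": 0, "z": -0.65, "ax": 0, "ay": 0, "az": 0, "fingers": 1}, {"x": 0, "y": 0, "z": -0.65, "ax": 0, "ay": 0, "az": 0, "fingers": 1}, {"x": 0, "y": 0, "z": -0.65, "ax": 0, "ay": 0, "az": 0, "fingers": 1}]'

```text
t: 12.18
eef_pos: [522.9, 157.3, 399.1]
ee_rot: [-0.243, -3.132, 0.0]
force: [-0.1, 0.7, -2.1]
width: 29.3
grip_force: 30.0
```

```bash
python3 - <<'E'
from h import *
D=grab('side'); g=D['frame'].mean(2); s=ctrl.sense(); print(s['eef_pos'],s['force'],s['grip_force'],np.abs(s['qvel']).max())
for c in (251,254,258,265): print(c,g[226:248,c].round().astype(int).tolist())
print('ptr col236',g[219:230,236].round().astype(int).tolist())
m=(D['frame'].max(2)<55).astype(np.uint8); k,l,st,c=cv2.connectedComponentsWithStats(m[165:190,315:345],connectivity=4); print('vent head side (was 330.1,180.4)',[(x+[315,165]).round(1) for x,t in zip(c[1:],st[1:]) if t[4]>30])
a=np.linspace(0,2*np.pi,200)
r=s['eef_pos'][2]-348.6
for z in(-3,3):
  P=np.array([proj(D,np.array([524+22*np.cos(t),156.5+22*np.sin(t),125+r+z])) for t in a]); print(r,z,P.min(0).round(1),P.max(0).round(1))
E
```

```text
[522.87710284 157.34141459 399.11530137] [ 1.03339655 -0.15192306 -2.53073949] 29.999459981918335 0.002730558696076602
251 [60, 59, 55, 66, 84, 80, 68, 73, 76, 78, 80, 76, 64, 50, 76, 103, 105, 103, 103, 100, 117, 113]
254 [55, 55, 53, 53, 52, 60, 63, 60, 59, 73, 80, 80, 79, 77, 63, 51, 47, 47, 46, 47, 50, 49]
258 [0, 2, 0, 43, 63, 59, 60, 58, 59, 55, 69, 80, 81, 79, 68, 56, 59, 58, 60, 60, 59, 59]
265 [39, 39, 37, 35, 50, 72, 80, 79, 78, 78, 82, 74, 54, 40, 40, 41, 43, 41, 41, 38, 82, 103]
ptr col236 [196, 193, 199, 169, 94, 67, 52, 107, 182, 202, 195]
vent head side (was 330.1,180.4) [array([335.3, 174.8]), array([330.1, 180.4])]
50.51530136873737 -3 [248.5 229.4] [267.4 241.4]
50.51530136873737 3 [248.4 227.4] [267.3 239.4]
```

The flange centre at side (258,235.3) now lies on the pointer's extended line (235.3 to 235.5). The vent head is back where it was, and the arm is still with little side force. Handing in.

```bash
python3 -c "
from workcell import ctrl
print(ctrl.close_job())"
```

```text
the job is handed in; nothing more can be done
None
```

I pressed the vent to its stop and it came back up. The rod is held about 50 mm up, its flange level with the pointer as far as the side camera can tell, and the job is handed in; no verdict was returned.

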